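Load the sample changer and index it

TASK

Put the loose metal sample into the empty cup of the rotary sample changer, feeling for it because the play in the rotor leaves the cup beside its mark, and press it gently all the way home until its collar sits on the cup rim. Then turn the rotor one click clockwise (seen from above), no further and not the other way, so that the sample stands under the reading head, and let go. Leave the other things on the bench alone.

Things in the scene. Friction and masses are not known exactly. Their poses are not given: they have to be found in the camera images.
- changer: Rotary sample changer fixed to the bench: grey round foot plate 240 mm across carrying a rotor with six square cups (38 mm wide, centres 70 mm from the axis, rims 56 mm above the bench). Origin: on the rotor axis, underside of the foot plate; z up; -x points to the loading place, marked by a small steel block. Five cups are filled for good; the empty one is at the loading place.
- index_point (a point): Spring roller at the back, changer frame (84, 0, 16) mm. It holds the rotor in clicks of 60 degrees, both ways, with play: within 13 degrees either side of a click the rotor turns almost freely (0.02 N m) and stays where left, so the empty cup starts 4 to 16 mm off its mark, to one side (along changer y); which and how far is not measured. Beyond, about 0.15 N m to half-way, then it drops into the next click.
- load_mark (a point): Centre of the empty cup's rim if the rotor stood mid-play: changer frame (-70, 0, 56) mm. Sharp-edged hole 26.4 mm wide (y), 28 mm radially (x), 28 deep. A bent leaf spring bulges from its outer wall, most 13 mm below the rim: 5 to 15 N of push gets the sample past it and home, where it snaps into the groove and holds the sample to the inner wall. Flat shoulders lie beside the cup. Over 45 N between sample and rotor does damage.
- read_mark (a point): Where that cup's rim centre comes to stand one click clockwise of the loading place: changer frame (-35, 60.6, 56) mm. The reading head's arm, 30 mm wide, reaches over it from a post outside the rotor; underside 102 mm above the bench, top 118 mm. A sample fully home passes under it with 6 mm to spare; one standing higher strikes it.
- knob_mid (a point): Centre of the rotor's black bar knob, on the axis 106 mm above the bench. Bar 12 mm thick (along changer x), 56 mm long (along changer y), from 90 to 120 mm above the bench, when the rotor is mid-play at the start; it turns with the rotor. Nothing else within 30 mm of it.
- sample_mid (a point): Loose metal sample, 66 mm tall, 80 g, standing on the bench; point on its axis half-way up, 33 mm above its foot. From below: body 24 mm across, 26 high, foot tapered 1.5 mm in over 3 mm, groove 10 to 16 mm up; collar 32 across, 4 thick; stem 18 across, 36 tall, to grip. Home: collar on the cup rim, this point 63 mm above the bench.
- compass: Pocket compass, black disc 48 mm across, 12 mm high; origin under its centre. A bystander.
- level: Small white spirit level 80x14x14 mm, long along its y; origin under its centre. A bystander.
- watch: White stopwatch 76x53x14 mm lying flat; origin under its centre. A bystander.
Things that resemble listed ones, but are neither listed nor needed, are in the scene too. What is shaped like the part that bears sample_mid but orange is not meant.

How it is judged:
By the outcome, as a careful person would: the job done as asked, in the order asked, and still so for the second after the job is handed in, with the robot touching nothing.
It also fails if it takes over 67 s, if anything falls off the work surface, if the arm or the gripper's body presses on something with over 40 N, if the wrist force passes 120 N, or if a joint passes its speed limit or range.

ROBOT

A 6-joint arm with a two-finger parallel gripper is mounted at the origin on a cart in front of the work surface, level with it; the furniture and walls round the work are solid. World frame = base frame: x ahead of the robot, y to its left, z up, the work surface at z = 0. Lengths are in m, angles in degrees, forces in N, time in s.
With the tool pointing down it reaches from about 0.4 to 0.825 m from the base axis. Payload 7 kg.
Tool frame: the origin (TCP) lies on the centre line of the jaws, within the pads' length; the fingertips stand 22 mm ahead of it and the grasp point (between the pads) lies 3 mm ahead of it; z points along the fingers, y is the line along which they close (so a half turn about z gives the same grasp; the last joint's range is limited). The gripper opens to 88 mm and grips with 3 to 60 N. Pads are 19 mm wide; open, the fingers measure 130 mm over their backs; the gripper's body (78 mm by 193 mm) begins 47 mm behind the grasp point.
Start: joints at [79.647, 20.546, 0.682, 0, -70.136, -16.507], TCP at [0.305, 0.602, 0.249] pointing down, gripper open.
Joint ranges: [-176.03, 176.03], [-82.01, 121.73], [-58.28, 71.71], [-173.87, 95.51], [-174.79, -0.11], [-173.66, 173.66]. Speed limits (degrees/s): [136.94, 136.94, 172.46, 180, 180, 180].

INTERFACE

Orientations are given as [roll, pitch, yaw] about the fixed x, y, z axes, in that order (R = Rz(yaw) Ry(pitch) Rx(roll)).
In Python, from plant import get_state, cams, r gives the robot as it stands.
- The arm moves only by the tool apply_moves, never from a script. Its argument "targets" is a list of rows, each an object with "dp": the shift along the world's x, y, z in m, a list of three; "yaw": the turn about the world's z in degrees. In form: [{"dp": [x, y, z], "yaw": yaw}, ...]. A call has 1 to 20 rows; each row is the pose to reach, as a shift and turn from the pose commanded when the call began; what a row does not reach only later rows make up. A row lasts 1/12 s, in which the tool goes at most 41.7 mm and 7.16 degrees, less where a joint would pass 70% of its speed; a pose out of reach is approached as far as the arm can. A call with a gripper value outside its range is refused whole. "grip" is the gripper command: -1 is fully open, 1 is shut, values between are in proportion, set as the call begins (left out, the last holds). The fingers move at their own pace and stop on an object; "squeeze" is the grip in N (left out, the last holds). Time passes only in rows, so rows that repeat a pose let the fingers close. It gives the time, the measured TCP pose, the force, the opening and the grip force at its end, in the units of the state.
- get_state(): the state, without advancing time (a new reading comes with each control period).
- cams.capture(name): name is "scene" or "top" or "wrist"; returns a dict with "image" (420x560x3 uint8, red, green, blue), "range_z" (420x560 float32, m along the optical axis (not along the pixel's ray), 0 where there is no reading), "fx", "fy", "cx", "cy" (pixels), "R" (3x3) and "t" (3): a world point X has camera coordinates R X + t; the wrist camera has in their place "T_tool_cam" (4x4, takes a point from camera to tool coordinates, whose origin is the TCP and whose axes are the flange's). Camera axes: x right, y down, z forward; pixel columns grow to the right and rows downward; lengths in m; the calibration is good to about 2 mm. A picture is of the moment at which its call begins: read the wrist's pose just before it.
- r.close_job(): hands the job in; it is judged then, once.
The state is a dict: "time_s": time; "joints": joint angles; "qd": joint speeds; "joint_torque": joint torques, N m; "tcp_pos": TCP position; "eef_rot": TCP orientation; "contact_force": force on the tool from outside, world axes, zero at the start; "moment": the same for the moment, N m; "gripper_width": finger opening in m; "gripper_force": force on a finger pad.
Only numpy, scipy, OpenCV 4.12 (cv2) and the standard library are available. Lean on these libraries where they do the work, as an engineer would, in place of code of your own. Each camera call takes 0.05 s, during which the arm holds its last target. There are 200 camera calls.

## Working session

There is one attempt and no reset: what is moved stays moved. The work goes in short steps, Python scripts to look and compute and a tool call to move; the robot and the scene stay as the last step left them, time stands still between calls to the robot, and variables do not carry over. Pictures are saved under pics/ and viewed, at most 10 in all, crops included, and the job is handed in when it is done.

Besides the shell and the picture viewer there is one more tool, called after "Call:" as name(argument=value, ...), one argument or row to a line, values as JSON. apply_moves: Moves the arm, as the interface text tells. Its arguments: {"type":"object","properties":{"targets":{"type":"array","items":{"type":"object","properties":{"dp":{"type":"array","items":{"type":"number"}},"yaw":{"type":"number"}}}},"grip":{"type":"number"},"squeeze":{"type":"number"}},"required":["targets"]}

```bash
mkdir -p pics
cat > h.py <<'E'
import numpy as np, cv2
from plant import get_state, cams, r
def cap(n):
    c=cams.capture(n); np.savez(f'/tmp/{n}.npz',**{k:np.array(v) for k,v in c.items()}); return c
def pts(c,R=None,t=None):
    R=c['R'] if R is None else R; t=c['t'] if t is None else t
    z=c['range_z']; v,u=np.indices(z.shape)
    P=np.stack([(u-c['cx'])/c['fx']*z,(v-c['cy'])/c['fy']*z,z],-1)
    return (P-t)@R   # R^T (P-t)
def ray(c,u,v,h):
    d=np.array([(u-c['cx'])/c['fx'],(v-c['cy'])/c['fy'],1])@c['R']; o=-c['R'].T@c['t']
    return o+d*(h-o[2])/d[2]
E
python3 - <<'E'
from h import *
a=cap('top');b=cap('scene')
for n,c in(('top',a),('scene',b)):
    print(n,c['R'].round(3),c['t'],c['fx'],(-c['R'].T@c['t']).round(3)); cv2.imwrite(f'pics/{n}1.png',cv2.cvtColor(c['image'],cv2.COLOR_RGB2BGR))
print(get_state())
E
```

```text
top [[ 0.015 -1.    -0.005]
 [-0.996 -0.015 -0.091]
 [ 0.091  0.006 -0.996]] [-0.02753216  0.53525432  1.00842775] 416.91755434983935 [ 0.442 -0.026  1.053]
scene [[ 0.844 -0.536 -0.011]
 [-0.234 -0.35  -0.907]
 [ 0.483  0.768 -0.421]] [-0.45657615  0.21457807  0.89813315] 433.0457907423245 [ 0.002 -0.86   0.568]
{'time_s': 0.1, 'joints': array([ 7.96472253e+01,  2.05868330e+01,  6.39211948e-01, -1.67740803e-02,
       -7.01377590e+01, -1.65069868e+01]), 'qd': array([-0.07027689, -0.16647095,  0.12619492,  0.10642314,  0.03271144,
       -0.02857244]), 'joint_torque': array([-7.86444343e-04, -5.84163487e+01,  2.93750954e+01,  7.01558501e+00,
        1.01536725e-02, -6.11601035e-05]), 'tcp_pos': array([0.30481194, 0.60179508, 0.24772645]), 'eef_rot': array([ 1.79913658e+02, -9.14161278e-03, -2.68654656e+01]), 'contact_force': array([0.38695615, 1.31591319, 0.27959432]), 'moment': array([-0.03811034,  0.0428103 ,  0.0273101 ]), 'gripper_force': 0.0, 'gripper_width': 0.08798072899851908}
```

View pics/top1.png

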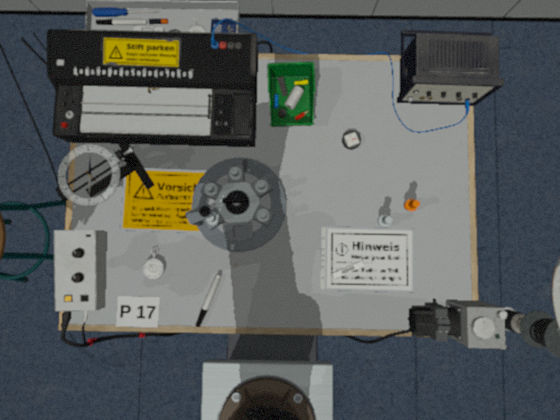

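View pics/scene1.png

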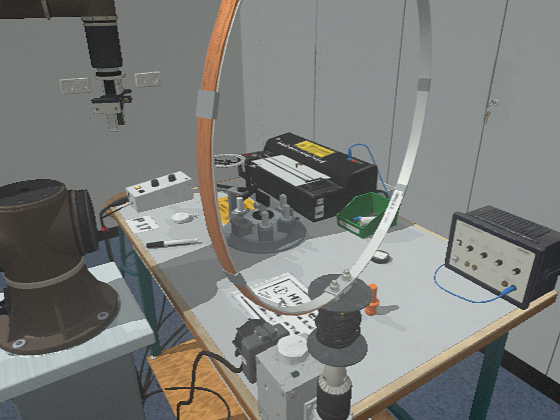

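The top view shows the changer at about (238,203), the grey sample at (386,218), the orange decoy at (410,204), and the head arm to the changer's left near (205,212). The scene view shows a large ring/coil standing at the right front.

Run:
```python
from h import *
c=dict(np.load('/tmp/top.npz'))
im=cv2.cvtColor(c['image'],cv2.COLOR_RGB2BGR)
a=cv2.resize(im[150:256,180:295],None,fx=5,fy=5,interpolation=cv2.INTER_CUBIC)
b=cv2.resize(im[185:240,365:430],None,fx=3,fy=3,interpolation=cv2.INTER_CUBIC)
o=np.zeros((530,775,3),np.uint8);o[:530,:575]=a;o[:165,580:775]=b
cv2.imwrite('pics/crop1.png',o)
P=pts(c)
np.set_printoptions(precision=3,suppress=True)
for (u,v) in [(238,203),(386,218),(386,213),(388,222),(410,204),(205,212),(220,200)]:
    print(u,v,P[v,u],ray(c,u,v,0))
# foot plate: points z 5..? 
reg=P[150:256,180:295]; z=reg[...,2]
print(np.histogram(z[(z>-.02)&(z<.2)],bins=22,range=(-.01,.21)))
s=P[200:235,370:400]; print((s[...,2]*1000).astype(int)[::2,::2])
```

```text
238 203 [0.534 0.072 0.096] [0.543 0.082 0.   ]
386 218 [ 0.507 -0.276  0.064] [ 0.511 -0.293  0.   ]
386 213 [ 0.524 -0.293 -0.002] [ 0.524 -0.293  0.   ]
388 222 [ 0.497 -0.282  0.061] [ 0.501 -0.297  0.   ]
410 204 [ 0.543 -0.34   0.044] [ 0.547 -0.354  0.   ]
205 212 [0.511 0.144 0.117] [0.519 0.165 0.   ]
220 200 [0.545 0.121 0.052] [0.55  0.128 0.   ]
(array([2844, 3955, 1446,  370,   56,   85, 2445,  170,   29,   31,  244,
         77,  350,   51,    0,    0,    0,    0,    0,    0,    0,    0]), array([-0.01,  0.  ,  0.01,  0.02,  0.03,  0.04,  0.05,  0.06,  0.07,
        0.08,  0.09,  0.1 ,  0.11,  0.12,  0.13,  0.14,  0.15,  0.16,
        0.17,  0.18,  0.19,  0.2 ,  0.21]))
[[  -3   -2    2   -2   -3    1    0    0   -1    0   -5   -2   -3   -2
    -2]
 [   0    0   -2    0    0   -1   -2   -2   -3    1    1    1   -3   -1
     0]
 [  -3   -2   -2    1    0   -3    1   -1    0   -3   -3    0    0   -2
    -3]
 [  -2   -1   -1   -1   -1    0    0   -2   -2   -3    0    0   -3   -1
     0]
 [   0    2    0   -2   -1   -1   -1    0    1    2   -2    0    0   -3
    -2]
 [  -2 
[... 333 characters left out ...]
2   -1   25   30   52   64   66   63 1052    0    1
     0]
 [  -1    1   -2    0    4   31   36   53   64   65   63   65   -1   -3
     1]
 [  -4    0    2    0    1   27   31   43   59   61   65    0   -1   -5
    -3]
 [  -1    0    0   -2    1   23   28   31   29   29    0   -1    0   -2
     2]
 [  -3    0    0   -1    0    3   -3   32   28    0   -5    0    1   -4
    -3]
 [   1    3    1    0   -3    1    4   -1    2    0    2    0    0   -3
     0]
 [   1    0   -2   -2    3    0    0   -4    3   -2   -1   -3    3   -4
     4]
 [  -2    1   -2    0    0    0   -3   -1    1   -1    1    0    1    0
     0]
 [   0   -4    3    2    0    0    2    3    0    0   -2    1    2    2
     2]]
```

View pics/crop1.png

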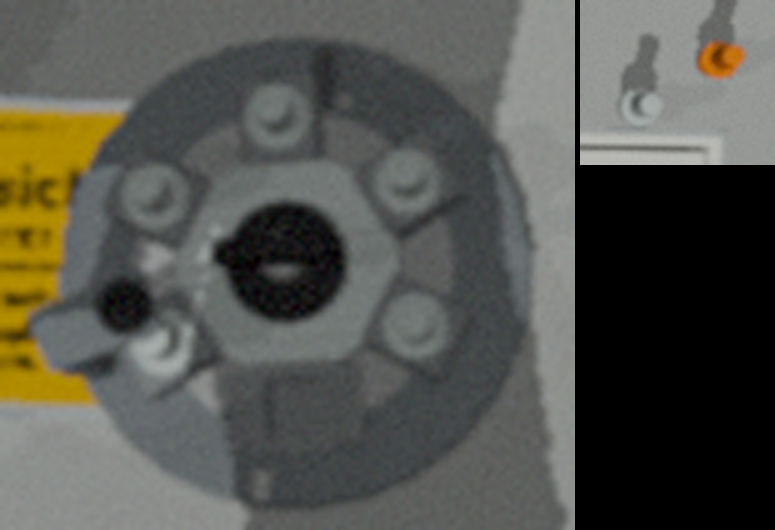

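The crop shows the empty cup at crop (310,410), to the right (-y) of the steel block at (260,485). The head is at the left (125,305), and the knob bar runs roughly left-right with a small tilt.

Run:
```python
from h import *
np.set_printoptions(precision=3,suppress=True)
from scipy.optimize import least_squares
c=dict(np.load('/tmp/top.npz'));P=pts(c)
v,u=np.indices(P.shape[:2])
# sample: top & collar
reg=P[200:235,370:400].reshape(-1,3)
for lo,hi in((.055,.072),(.02,.036)):
    s=reg[(reg[:,2]>lo)&(reg[:,2]<hi)];print('sample',lo,s.mean(0),np.median(s,0),s.min(0),s.max(0),len(s))
# stems tops in changer
reg=P[150:256,180:295].reshape(-1,3); s=reg[(reg[:,2]>.086)&(reg[:,2]<.101)]
s=s[np.hypot(s[:,0]-.535,s[:,1]-.075)>.045]
lab=None
img=np.zeros(P.shape[:2],np.uint8); img[(P[...,2]>.086)&(P[...,2]<.101)]=1; img[:150]=0;img[256:]=0;img[:,:180]=0;img[:,295:]=0
n,l,st,ce=cv2.connectedComponentsWithStats(img)
for i in range(1,n):
    if st[i,4]>8: print('blob',ce[i],st[i,4],P[l==i].mean(0),ray(c,*ce[i],.096))
k=(P[...,2]>.112)&(P[...,2]<.126)&(u>215)&(u<260)&(v>180)&(v<225)
print('knob',k.sum(),P[k].mean(0),ray(c,u[k].mean(),v[k].mean(),.12)); xy=P[k][:,:2]; w,V=np.linalg.eigh(np.cov(xy.T)); print(V[:,1],np.degrees(np.arctan2(V[0,1],V[1,1])))
s=dict(np.load('/tmp/scene.npz'));Q=pts(s)
for uv in [(207,100),(424,85),(215,240),(320,300),(395,200),(340,340)]: print('ring',uv,Q[uv[1],uv[0]])
w=cap('wrist');print(w['T_tool_cam'],w['fx'])
```

```text
sample 0.055 [ 0.504 -0.281  0.064] [ 0.504 -0.281  0.065] [ 0.497 -0.291  0.057] [ 0.512 -0.273  0.068] 48
sample 0.02 [ 0.503 -0.278  0.029] [ 0.501 -0.277  0.029] [ 0.489 -0.297  0.023] [ 0.519 -0.268  0.036] 75
blob [234.1  170.38] 50 [0.61  0.083 0.095] [0.61  0.083 0.096]
blob [260.875 183.646] 48 [0.58  0.021 0.095] [0.58  0.02  0.096]
blob [208.76 186.76] 50 [0.571 0.141 0.095] [0.571 0.141 0.096]
blob [238.222 202.833] 18 [0.535 0.072 0.093] [0.535 0.072 0.096]
blob [262.52 213.44] 50 [0.511 0.015 0.095] [0.511 0.015 0.096]
blob [210.933 217.933] 30 [0.499 0.134 0.095] [0.499 0.134 0.096]
knob 134 [0.541 0.078 0.119] [0.541 0.078 0.12 ]
[-0.084  0.997] -4.793190189380895
ring (207, 100) [ 0.108 -0.611  0.519]
ring (424, 85) [ 0.458 -0.483  0.48 ]
ring (215, 240) [ 0.107 -0.61   0.422]
ring (320, 300) [ 0.241 -0.561  0.286]
ring (395, 200) [ 0.407 -0.502  0.342]
ring (340, 340) [ 0.273 -0.561  0.217]
[[ 0.001 -0.963 -0.271  0.074]
 [ 1.     0.001 -0.    -0.   ]
 [ 0.001 -0.271  0.963 -0.136]
 [ 0.     0.     0.     1.   ]] 351.89641524066366
```

Call:
apply_moves(
  targets=[
    {"dp": [0.015,-0.04,0],"yaw": 2},
    {"dp": [0.03,-0.08,0],"yaw": 5},
    {"dp": [0.045,-0.12,0],"yaw": 8},
    {"dp": [0.06,-0.16,0],"yaw": 11},
    {"dp": [0.075,-0.2,0],"yaw": 14},
    {"dp": [0.09,-0.24,0],"yaw": 17},
    {"dp": [0.105,-0.28,0],"yaw": 19},
    {"dp": [0.12,-0.32,0],"yaw": 21},
    {"dp": [0.135,-0.36,0],"yaw": 21},
    {"dp": [0.15,-0.4,0],"yaw": 21},
    {"dp": [0.165,-0.44,0],"yaw": 21},
    {"dp": [0.18,-0.48,0],"yaw": 21},
    {"dp": [0.195,-0.522,0],"yaw": 21},
    {"dp": [0.195,-0.522,0],"yaw": 21},
    {"dp": [0.195,-0.522,0],"yaw": 21},
    {"dp": [0.195,-0.522,0],"yaw": 21},
    {"dp": [0.195,-0.522,0],"yaw": 21},
  ],
)

```text
time_s: 1.57
tcp_pos: [0.4998, 0.0803, 0.2484]
eef_rot: [180.0, 0.0, -5.9]
contact_force: [-0.1, -0.4, -0.6]
gripper_width: 0.0878
gripper_force: 0.0
```

```bash
cat >> h.py <<'E'
from scipy.spatial.transform import Rotation as Ro
def wcap():
    s=get_state(); c=cap('wrist'); T=np.eye(4);T[:3,:3]=Ro.from_euler('xyz',s['eef_rot'],degrees=True).as_matrix();T[:3,3]=s['tcp_pos']
    W=T@c['T_tool_cam']; c['R']=W[:3,:3].T; c['t']=-c['R']@W[:3,3]
    np.savez('/tmp/wrist.npz',**{k:np.array(v) for k,v in c.items()}); return c
E
python3 - <<'E'
from h import *
np.set_printoptions(precision=3,suppress=True)
c=wcap(); P=pts(c); s=get_state(); print(s['tcp_pos'],s['eef_rot'],s['contact_force'])
img=((P[...,2]>.088)&(P[...,2]<.1)).astype(np.uint8)
n,l,st,ce=cv2.connectedComponentsWithStats(img)
for i in range(1,n):
    if st[i,4]>80: print('blob',ce[i],st[i,4],P[l==i].mean(0),ray(c,*ce[i],.096))
cv2.imwrite('pics/w1.png',cv2.cvtColor(c['image'],cv2.COLOR_RGB2BGR))
E
```

```text
[0.5   0.081 0.248] [-179.996    0.007   -5.83 ] [ 0.463 -0.061  0.804]
blob [253.099  70.411] 467 [0.611 0.085 0.095] [0.61  0.085 0.096]
blob [337.107 102.45 ] 438 [0.581 0.022 0.095] [0.581 0.022 0.096]
blob [187.91  130.991] 423 [0.571 0.142 0.095] [0.571 0.142 0.096]
blob [269.131 151.515] 99 [0.548 0.079 0.093] [0.549 0.079 0.096]
blob [348.034 188.393] 377 [0.512 0.017 0.095] [0.512 0.017 0.096]
blob [212.176 215.77 ] 148 [0.5   0.133 0.095] [0.5   0.133 0.096]
```

View pics/w1.png

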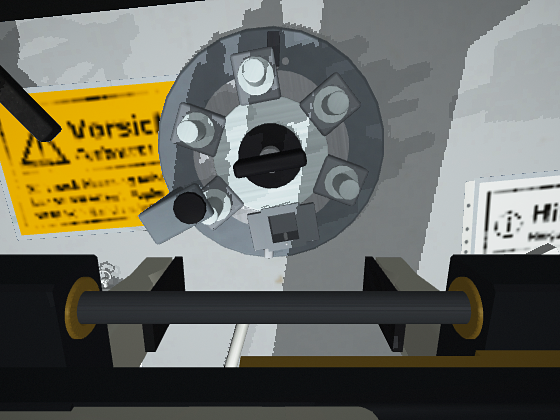

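The wrist view shows the empty hole at about (285,230), the load-mark block at (268,252), the knob bar at (270,162), and the head arm with its black disc at (185,212).

Run:
```python
from h import *
from scipy.optimize import least_squares
np.set_printoptions(precision=4,suppress=True)
c=dict(np.load('/tmp/wrist.npz'));P=pts(c)
S=np.array([[.610,.085],[.581,.022],[.571,.142],[.512,.017]]);k=np.array([0,-1,1,-2])
f=lambda p:(p[:2]+p[3]*np.c_[np.cos(p[2]+k*np.pi/3),np.sin(p[2]+k*np.pi/3)]-S).ravel()
q=least_squares(f,[.541,.078,.07,.07]);p=q.x;print(p[:2],np.degrees(p[2]),p[3],f(p).round(4),'cup',p[:2]-.07*np.array([np.cos(p[2]),np.sin(p[2])]))
g=cv2.cvtColor(c['image'],cv2.COLOR_RGB2GRAY)
m=(g<75).astype(np.uint8);m[:205]=0;m[250:]=0;m[:,:262]=0;m[:,305:]=0
n,l,st,ce=cv2.connectedComponentsWithStats(m)
for i in range(1,n):
    if st[i,4]>30:
        x,y,w,h,_=st[i];print(st[i],'ctr',ray(c,x+w/2,y+h/2,.056)); 
        ct=cv2.findContours((l==i).astype(np.uint8),0,2)[0][0];r_=cv2.minAreaRect(ct);print(r_)
        for b in cv2.boxPoints(r_):print(ray(c,*b,.056))
print('block',P[252,268],P[245:262,262:276,2].round(3)[::3,::3]); print(ray(c,268,253,P[252,268][2]))
# foot plate
z=P[...,2];mm=(z>.004)&(z<.02)&(np.hypot(P[...,0]-p[0],P[...,1]-p[1])<.135)
print(np.median(z[mm]),[np.percentile(P[mm][:,i],[.5,99.5]) for i in(0,1)])
```

```text
[0.5414 0.0793] 4.715310220729582 0.06916989418578613 [ 0.0004 -0.     -0.0002  0.0004 -0.     -0.0002 -0.0001 -0.0003] cup [0.4717 0.0735]
[268 215  31  28 295] ctr [0.4697 0.0738 0.056 ]
((283.3378601074219, 227.52703857421875), (27.12583351135254, 27.12583351135254), 80.53767395019531)
[0.484  0.0877 0.056 ]
[0.4858 0.0616 0.056 ]
[0.4583 0.0596 0.056 ]
[0.4563 0.0863 0.056 ]
[276 220  12  11  40] ctr [0.4734 0.0749 0.056 ]
((282.0235595703125, 223.80589294433594), (14.100481033325195, 6.6163787841796875), 40.60129928588867)
[0.478  0.0818 0.056 ]
[0.4826 0.0771 0.056 ]
[0.4723 0.0676 0.056 ]
[0.4676 0.0723 0.056 ]
block [0.4333 0.0935 0.019 ] [[ 0.055  0.055  0.057  0.055  0.055]
 [ 0.056  0.054  0.054  0.054  0.055]
 [ 0.01   0.02   0.02   0.019  0.009]
 [ 0.01   0.019  0.02   0.021  0.008]
 [-0.001  0.02   0.02   0.02  -0.002]
 [ 0.001 -0.001 -0.001 -0.002 -0.002]]
[0.4321 0.0936 0.019 ]
0.009538641618896414 [array([0.4266, 0.6577]), array([-0.0363,  0.1949])]
```

Call:
apply_moves(
  targets=[
    {"dp": [0,-0.04,0],"yaw": 0},
    {"dp": [0,-0.08,0],"yaw": 0},
    {"dp": [0,-0.12,0],"yaw": 0},
    {"dp": [0,-0.16,0],"yaw": 0},
    {"dp": [0.002,-0.2,0],"yaw": 0},
    {"dp": [0.003,-0.24,0],"yaw": 0},
    {"dp": [0.004,-0.28,-0.01],"yaw": 0},
    {"dp": [0.004,-0.32,-0.03],"yaw": 0},
    {"dp": [0.004,-0.361,-0.05],"yaw": 0},
    {"dp": [0.004,-0.361,-0.05],"yaw": 0},
    {"dp": [0.004,-0.361,-0.05],"yaw": 0},
    {"dp": [0.004,-0.361,-0.05],"yaw": 0},
  ],
  grip=0,
)

```text
time_s: 2.62
tcp_pos: [0.5042, -0.2803, 0.1982]
eef_rot: [-180.0, 0.1, -5.9]
contact_force: [0.2, 0.6, -0.4]
gripper_width: 0.0439
gripper_force: 0.0
```

Run:
```python
from h import *
np.set_printoptions(precision=4,suppress=True)
c=wcap(); P=pts(c); s=get_state(); print(s['tcp_pos'],s['eef_rot'],s['contact_force'],s['gripper_width'])
near=np.hypot(P[...,0]-.504,P[...,1]+.281)<.03
for lo,hi in((.06,.07),(.024,.033)):
    m=((P[...,2]>lo)&(P[...,2]<hi)&near).astype(np.uint8)
    n,l,st,ce=cv2.connectedComponentsWithStats(m)
    for i in range(1,n):
        if st[i,4]>60:
            Q=P[l==i];print('blob',ce[i],st[i],Q.mean(0),ray(c,*ce[i],.066),Q.min(0),Q.max(0))
cv2.imwrite('pics/w2.png',cv2.cvtColor(c['image'],cv2.COLOR_RGB2BGR))
```

```text
[ 0.5046 -0.2798  0.1989] [179.997   -0.014   -5.7952] [-0.0579  0.0223  0.222 ] 0.04372379390435844
blob [275.8177 214.4734] [265 203  23  23 395] [ 0.5053 -0.282   0.0651] [ 0.5056 -0.2821  0.066 ] [ 0.4963 -0.2909  0.0602] [ 0.5138 -0.2732  0.0671]
blob [275.5781 199.3124] [259 187  35  32 493] [ 0.5095 -0.2824  0.0294] [ 0.5177 -0.2831  0.066 ] [ 0.4922 -0.2976  0.0262] [ 0.5204 -0.2667  0.0326]
```

View pics/w2.png

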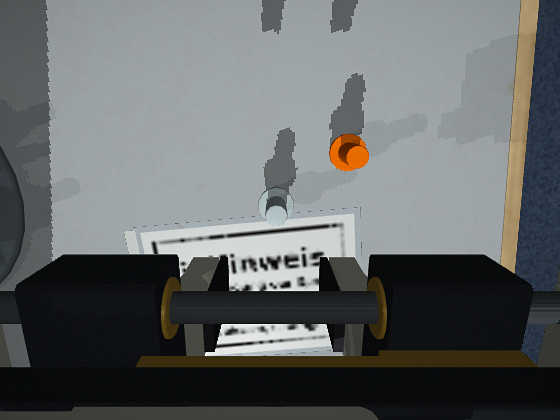

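The sample's stem top is at (275,214) px and the orange decoy is clear of it at (350,153).

Call:
apply_moves(
  targets=[
    {"dp": [0.001,-0.002,-0.035],"yaw": 0},
    {"dp": [0.001,-0.002,-0.07],"yaw": 0},
    {"dp": [0.001,-0.002,-0.1],"yaw": 0},
    {"dp": [0.001,-0.002,-0.12],"yaw": 0},
    {"dp": [0.001,-0.002,-0.135],"yaw": 0},
    {"dp": [0.001,-0.002,-0.144],"yaw": 0},
    {"dp": [0.001,-0.002,-0.144],"yaw": 0},
    {"dp": [0.001,-0.002,-0.144],"yaw": 0},
    {"dp": [0.001,-0.002,-0.144],"yaw": 0},
  ],
)

```text
time_s: 3.42
tcp_pos: [0.5062, -0.2825, 0.0561]
eef_rot: [180.0, -0.1, -5.8]
contact_force: [-0.1, 0.4, 0.5]
gripper_width: 0.0438
gripper_force: 0.0
```

Call:
apply_moves(
  targets=[
    {"dp": [0,0,0],"yaw": 0},
    {"dp": [0,0,0],"yaw": 0},
    {"dp": [0,0,0],"yaw": 0},
    {"dp": [0,0,0],"yaw": 0},
    {"dp": [0,0,0],"yaw": 0},
    {"dp": [0,0,0],"yaw": 0},
  ],
  grip=1,
  squeeze=40,
)

```text
time_s: 3.92
tcp_pos: [0.5051, -0.283, 0.0549]
eef_rot: [180.0, -0.0, -5.9]
contact_force: [-0.5, 0.1, 2.6]
gripper_width: 0.0172
gripper_force: 40.0
```

Call:
apply_moves(
  targets=[
    {"dp": [0,0,0.03],"yaw": 0},
    {"dp": [0,0,0.07],"yaw": 0},
    {"dp": [0,0,0.11],"yaw": 0},
    {"dp": [0,0.01,0.14],"yaw": 0},
    {"dp": [-0.003,0.04,0.15],"yaw": 0},
    {"dp": [-0.007,0.08,0.15],"yaw": 0},
    {"dp": [-0.01,0.12,0.15],"yaw": 0},
    {"dp": [-0.015,0.16,0.15],"yaw": 0},
    {"dp": [-0.019,0.2,0.15],"yaw": 0},
    {"dp": [-0.023,0.24,0.15],"yaw": 0},
    {"dp": [-0.027,0.28,0.15],"yaw": 0},
    {"dp": [-0.03,0.315,0.15],"yaw": 0},
    {"dp": [-0.033,0.34,0.15],"yaw": 0},
    {"dp": [-0.0335,0.3565,0.15],"yaw": 0},
    {"dp": [-0.0335,0.3565,0.14],"yaw": 0},
    {"dp": [-0.0335,0.3565,0.12],"yaw": 0},
    {"dp": [-0.0335,0.3565,0.1],"yaw": 0},
    {"dp": [-0.0335,0.3565,0.085],"yaw": 0},
    {"dp": [-0.0335,0.3565,0.085],"yaw": 0},
    {"dp": [-0.0335,0.3565,0.085],"yaw": 0},
  ],
)

```text
time_s: 5.58
tcp_pos: [0.4709, 0.073, 0.139]
eef_rot: [179.9, 0.1, -5.9]
contact_force: [0.8, 0.6, 0.1]
gripper_width: 0.0175
gripper_force: 40.0
```

Run:
```python
from h import *
np.set_printoptions(precision=4,suppress=True)
c=wcap(); P=pts(c); s=get_state(); print(s['tcp_pos'],s['eef_rot'],s['contact_force'],s['gripper_width'],s['gripper_force'])
z=P[...,2]; near=np.hypot(P[...,0]-.4715,P[...,1]-.0735)<.03
for lo,hi in((.135,.16),(.117,.128),(.085,.1)):
    m=(z>lo)&(z<hi)&near
    if m.sum()>20: Q=P[m];print(lo,m.sum(),Q.mean(0),Q.min(0),Q.max(0))
a=c['image'][150:420,100:460]
cv2.imwrite('pics/w3.png',cv2.cvtColor(cv2.resize(a,None,fx=2,fy=2),cv2.COLOR_RGB2BGR))
```

```text
[0.4717 0.0734 0.1399] [179.9726   0.0079  -5.8689] [-0.1605 -0.2176 -0.167 ] 0.017490429072814163 39.991663098335266
0.135 1561 [0.4782 0.0724 0.1438] [0.4611 0.0529 0.135 ] [0.4851 0.0908 0.1585]
0.117 749 [0.4797 0.0723 0.1232] [0.4707 0.0508 0.1171] [0.4851 0.093  0.128 ]
0.085 238 [0.48   0.0723 0.0914] [0.4739 0.0623 0.0856] [0.4822 0.0834 0.095 ]
```

View pics/w3.png

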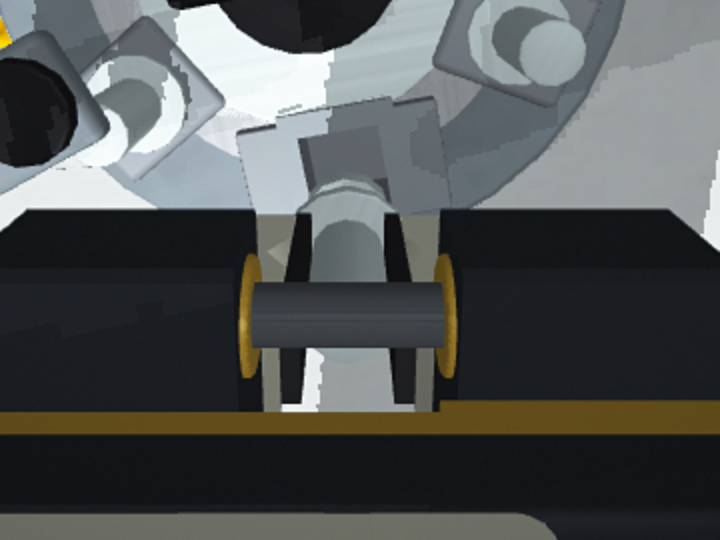

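The sample is held upright between the pads, with the hole's inner corners at crop (302,138) and (380,127).

Run:
```python
from h import *
c=dict(np.load('/tmp/wrist.npz'))
a=ray(c,251,219,.056);b=ray(c,290,213.5,.056);print(a,b,(a+b)/2,np.linalg.norm(a-b)); d=np.array([.997,.082,0]);print((a+b)/2-.014*d)
```

```text
[0.48407376 0.08622472 0.056     ] [0.48516324 0.06086155 0.056     ] [0.4846185  0.07354313 0.056     ] 0.02538655614584596
[0.4706605  0.07239513 0.056     ]
```

Call:
apply_moves(
  targets=[
    {"dp": [0,0,-0.01],"yaw": 0},
    {"dp": [0,0,-0.02],"yaw": 0},
    {"dp": [0,0,-0.025],"yaw": 0},
    {"dp": [0,0,-0.028],"yaw": 0},
    {"dp": [0,0,-0.029],"yaw": 0},
    {"dp": [0,0,-0.03],"yaw": 0},
    {"dp": [0,0,-0.031],"yaw": 0},
    {"dp": [0,0,-0.032],"yaw": 0},
    {"dp": [0,0,-0.032],"yaw": 0},
    {"dp": [0,0,-0.032],"yaw": 0},
  ],
)

```text
time_s: 6.47
tcp_pos: [0.4715, 0.0737, 0.1077]
eef_rot: [-180.0, -0.0, -5.9]
contact_force: [-0.1, 0.3, -0.6]
gripper_width: 0.017
gripper_force: 40.0
```

Call:
apply_moves(
  targets=[
    {"dp": [0,0,-0.001],"yaw": 0},
    {"dp": [0,0,-0.002],"yaw": 0},
    {"dp": [0,0,-0.003],"yaw": 0},
    {"dp": [0,0,-0.004],"yaw": 0},
    {"dp": [0,0,-0.004],"yaw": 0},
    {"dp": [0,0,-0.004],"yaw": 0},
  ],
)

```text
time_s: 6.97
tcp_pos: [0.4714, 0.0736, 0.1035]
eef_rot: [180.0, 0.0, -5.9]
contact_force: [-0.5, -0.3, -0.9]
gripper_width: 0.0173
gripper_force: 40.0
```

Call:
apply_moves(
  targets=[
    {"dp": [0,0,-0.001],"yaw": 0},
    {"dp": [0,0,-0.002],"yaw": 0},
    {"dp": [0,0,-0.003],"yaw": 0},
    {"dp": [0,0,-0.004],"yaw": 0},
    {"dp": [0,0,-0.005],"yaw": 0},
    {"dp": [0,0,-0.006],"yaw": 0},
    {"dp": [0,0,-0.007],"yaw": 0},
    {"dp": [0,0,-0.008],"yaw": 0},
    {"dp": [0,0,-0.008],"yaw": 0},
    {"dp": [0,0,-0.008],"yaw": 0},
  ],
)

```text
time_s: 7.8
tcp_pos: [0.4715, 0.0737, 0.0954]
eef_rot: [-180.0, -0.0, -5.9]
contact_force: [2.6, 0.2, -0.7]
gripper_width: 0.0174
gripper_force: 40.0
```

Call:
apply_moves(
  targets=[
    {"dp": [0,0,-0.001],"yaw": 0},
    {"dp": [0,0,-0.002],"yaw": 0},
    {"dp": [0,0,-0.003],"yaw": 0},
    {"dp": [0,0,-0.004],"yaw": 0},
    {"dp": [0,0,-0.005],"yaw": 0},
    {"dp": [0,0,-0.006],"yaw": 0},
    {"dp": [0,0,-0.006],"yaw": 0},
    {"dp": [0,0,-0.006],"yaw": 0},
  ],
)

```text
time_s: 8.47
tcp_pos: [0.4712, 0.0735, 0.0892]
eef_rot: [180.0, 0.0, -5.9]
contact_force: [3.3, 0.2, -2.9]
gripper_width: 0.0171
gripper_force: 40.0
```

Call:
apply_moves(
  targets=[
    {"dp": [0,0,-0.0007],"yaw": 0},
    {"dp": [0,0,-0.0014],"yaw": 0},
    {"dp": [0,0,-0.002],"yaw": 0},
    {"dp": [0,0,-0.0027],"yaw": 0},
    {"dp": [0,0,-0.0035],"yaw": 0},
    {"dp": [0,0,-0.0035],"yaw": 0},
    {"dp": [0,0,-0.0035],"yaw": 0},
  ],
)

```text
time_s: 9.05
tcp_pos: [0.4711, 0.0735, 0.0857]
eef_rot: [180.0, 0.0, -5.9]
contact_force: [2.4, 0.4, -3.4]
gripper_width: 0.0169
gripper_force: 40.0
```

Call:
apply_moves(
  targets=[
    {"dp": [0,0,-0.0005],"yaw": 0},
    {"dp": [0,0,-0.001],"yaw": 0},
    {"dp": [0,0,-0.0015],"yaw": 0},
    {"dp": [0,0,-0.0015],"yaw": 0},
    {"dp": [0,0,-0.0015],"yaw": 0},
  ],
)

```text
time_s: 9.47
tcp_pos: [0.4716, 0.0737, 0.0848]
eef_rot: [-180.0, -0.0, -5.9]
contact_force: [2.1, -0.3, 3.2]
gripper_width: 0.0174
gripper_force: 40.0
```

Call:
apply_moves(
  targets=[
    {"dp": [0,0,-0.0004],"yaw": 0},
    {"dp": [0,0,-0.0008],"yaw": 0},
    {"dp": [0,0,-0.0008],"yaw": 0},
    {"dp": [0,0,-0.0008],"yaw": 0},
  ],
)

```text
time_s: 9.8
tcp_pos: [0.4717, 0.0737, 0.0847]
eef_rot: [-180.0, -0.0, -5.8]
contact_force: [-2.5, 0.0, 12.1]
gripper_width: 0.0173
gripper_force: 40.0
```

Call:
apply_moves(
  targets=[
    {"dp": [0,0,0.001],"yaw": 0},
    {"dp": [0,0,0.001],"yaw": 0},
    {"dp": [0,0,0.001],"yaw": 0},
    {"dp": [0,0,0.001],"yaw": 0},
    {"dp": [0,0,0.001],"yaw": 0},
  ],
  grip=0.1,
)

```text
time_s: 10.22
tcp_pos: [0.4711, 0.0735, 0.0844]
eef_rot: [180.0, 0.0, -5.9]
contact_force: [-0.8, -0.2, -0.8]
gripper_width: 0.0384
gripper_force: 0.0
```

Call:
apply_moves(
  targets=[
    {"dp": [0,0,0.005],"yaw": 0},
    {"dp": [0,0,0.015],"yaw": 0},
    {"dp": [0,0,0.035],"yaw": 0},
    {"dp": [0,0,0.065],"yaw": 0},
    {"dp": [0,0,0.1],"yaw": 0},
    {"dp": [0,0,0.14],"yaw": 0},
    {"dp": [0,0,0.14],"yaw": 0},
    {"dp": [0,0,0.14],"yaw": 0},
    {"dp": [0,0,0.14],"yaw": 0},
  ],
)

```text
time_s: 10.97
tcp_pos: [0.4711, 0.0736, 0.2249]
eef_rot: [-180.0, -0.0, -5.9]
contact_force: [-0.0, 0.4, -1.5]
gripper_width: 0.0391
gripper_force: 0.0
```

Run:
```python
from h import *
np.set_printoptions(precision=4,suppress=True)
c=wcap(); P=pts(c); s=get_state(); print(s['tcp_pos'],s['eef_rot'],s['contact_force'],s['gripper_width'])
z=P[...,2]; img=((z>.085)&(z<.112)).astype(np.uint8)
n,l,st,ce=cv2.connectedComponentsWithStats(img)
for i in range(1,n):
    if st[i,4]>80: print('blob',ce[i],st[i,4],P[l==i].mean(0),np.median(z[l==i]))
k=(z>.112)&(z<.126)&(np.hypot(P[...,0]-.5414,P[...,1]-.0785)<.035)
Q=P[k];w,V=np.linalg.eigh(np.cov(Q[:,:2].T));print('knob',Q.mean(0),np.degrees(np.arctan2(-V[0,1],V[1,1])),k.sum())
cv2.imwrite('pics/w4.png',cv2.cvtColor(c['image'],cv2.COLOR_RGB2BGR))
```

```text
[0.4708 0.0734 0.2242] [179.9785   0.0692  -5.8753] [ 0.3089 -0.0607 -0.9757] 0.03933135841648398
blob [236.8183  22.6885] 655 [0.6099 0.0847 0.0947] 0.09523766201432816
blob [331.0303  59.6734] 594 [0.5802 0.0225 0.0948] 0.09523571349840063
blob [165.1102  92.4079] 581 [0.5708 0.1414 0.0945] 0.0951863227673756
blob [343.5535 157.821 ] 486 [0.5117 0.0171 0.0947] 0.09520732653134814
blob [151.1175 188.3267] 2060 [0.5055 0.1594 0.1088] 0.110935258167489
blob [273.0139 212.9885] 433 [0.4745 0.0739 0.0946] 0.09519330813255333
knob [0.5412 0.0792 0.119 ] 4.583690661401503 1509
```

View pics/w4.png

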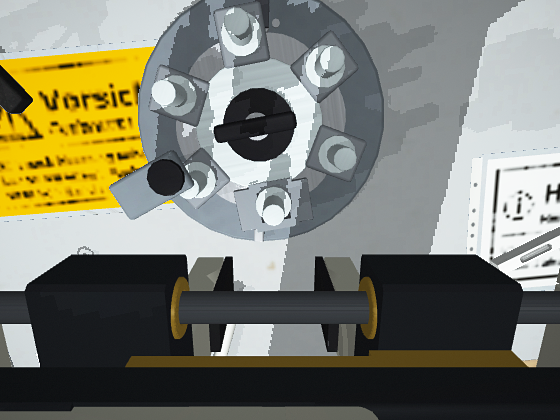

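The sample stem now stands at (273,213), at the same height (95.2 mm) as the permanently filled ones, so it is home. Next is the knob.

Call:
apply_moves(
  targets=[
    {"dp": [0.02,0.0015,0],"yaw": -7},
    {"dp": [0.04,0.003,0],"yaw": -14},
    {"dp": [0.06,0.005,0],"yaw": -21},
    {"dp": [0.07,0.0055,0],"yaw": -28},
    {"dp": [0.07,0.0055,0],"yaw": -35},
    {"dp": [0.07,0.0055,0],"yaw": -42},
    {"dp": [0.07,0.0055,0],"yaw": -49},
    {"dp": [0.07,0.0055,0],"yaw": -56},
    {"dp": [0.07,0.0055,-0.005],"yaw": -63},
    {"dp": [0.07,0.0055,-0.01],"yaw": -70},
    {"dp": [0.07,0.0055,-0.02],"yaw": -77},
    {"dp": [0.07,0.0055,-0.04],"yaw": -79.5},
    {"dp": [0.07,0.0055,-0.06],"yaw": -79.5},
    {"dp": [0.07,0.0055,-0.08],"yaw": -79.5},
    {"dp": [0.07,0.0055,-0.1],"yaw": -79.5},
    {"dp": [0.07,0.0055,-0.113],"yaw": -79.5},
    {"dp": [0.07,0.0055,-0.113],"yaw": -79.5},
    {"dp": [0.07,0.0055,-0.113],"yaw": -79.5},
  ],
)

```text
time_s: 12.52
tcp_pos: [0.5405, 0.0786, 0.1103]
eef_rot: [179.8, -0.1, -85.4]
contact_force: [0.5, -0.5, 0.7]
gripper_width: 0.0399
gripper_force: 0.0
```

Call:
apply_moves(
  targets=[
    {"dp": [0,0,0],"yaw": 0},
    {"dp": [0,0,0],"yaw": 0},
    {"dp": [0,0,0],"yaw": 0},
    {"dp": [0,0,0],"yaw": 0},
    {"dp": [0,0,0],"yaw": 0},
    {"dp": [0,0,0],"yaw": 0},
  ],
  grip=1,
  squeeze=40,
)

```text
time_s: 13.02
tcp_pos: [0.5405, 0.0791, 0.1131]
eef_rot: [179.9, 0.0, -85.4]
contact_force: [-9.8, 1.5, 13.8]
gripper_width: 0.0118
gripper_force: 119.0
```

Call:
apply_moves(
  targets=[
    {"dp": [0,0,0],"yaw": 0},
    {"dp": [0,0,0],"yaw": 0},
  ],
)

```text
time_s: 13.18
tcp_pos: [0.5405, 0.0791, 0.1132]
eef_rot: [180.0, 0.0, -85.4]
contact_force: [-10.2, 1.7, 15.1]
gripper_width: 0.0117
gripper_force: 118.6
```

Call:
apply_moves(
  targets=[
    {"dp": [0,0,0],"yaw": 0},
    {"dp": [0,0,0],"yaw": 0},
    {"dp": [-0.001,0,0.004],"yaw": 0},
    {"dp": [-0.001,0,0.004],"yaw": 0},
    {"dp": [-0.001,0,0.004],"yaw": 0},
    {"dp": [-0.001,0,0.004],"yaw": 0},
  ],
  grip=0.4,
)

```text
time_s: 13.68
tcp_pos: [0.5402, 0.0791, 0.1157]
eef_rot: [180.0, 0.0, -85.4]
contact_force: [-0.2, -0.5, 0.5]
gripper_width: 0.0259
gripper_force: 0.0
```

Call:
apply_moves(
  targets=[
    {"dp": [0,0,0],"yaw": 0},
    {"dp": [0,0,0],"yaw": 0},
    {"dp": [0,0,0],"yaw": 0},
    {"dp": [0,0,0],"yaw": 0},
    {"dp": [0,0,0],"yaw": 0},
    {"dp": [0,0,0],"yaw": 0},
  ],
  grip=1,
  squeeze=30,
)

```text
time_s: 14.18
tcp_pos: [0.5404, 0.0791, 0.1155]
eef_rot: [180.0, -0.0, -85.4]
contact_force: [-0.4, -0.2, -0.1]
gripper_width: 0.0117
gripper_force: 29.9
```

Call:
apply_moves(
  targets=[
    {"dp": [0,0,0],"yaw": -4},
    {"dp": [0,0,0],"yaw": -8},
    {"dp": [0,0,0],"yaw": -12},
    {"dp": [0,0,0],"yaw": -16},
    {"dp": [0,0,0],"yaw": -20},
    {"dp": [0,0,0],"yaw": -24},
    {"dp": [0,0,0],"yaw": -28},
    {"dp": [0,0,0],"yaw": -32},
    {"dp": [0,0,0],"yaw": -36},
  ],
)

```text
time_s: 14.93
tcp_pos: [0.5403, 0.0791, 0.1156]
eef_rot: [180.0, -0.0, -121.5]
contact_force: [-1.0, 0.7, 0.5]
gripper_width: 0.0119
gripper_force: 30.0
```

Call:
apply_moves(
  targets=[
    {"dp": [0,0,0],"yaw": -4},
    {"dp": [0,0,0],"yaw": -8},
    {"dp": [0,0,0],"yaw": -12},
    {"dp": [0,0,0],"yaw": -16},
    {"dp": [0,0,0],"yaw": -20},
    {"dp": [0,0,0],"yaw": -24},
    {"dp": [0,0,0],"yaw": -28},
    {"dp": [0,0,0],"yaw": -32},
    {"dp": [0,0,0],"yaw": -36},
    {"dp": [0,0,0],"yaw": -36},
    {"dp": [0,0,0],"yaw": -36},
    {"dp": [0,0,0],"yaw": -36},
  ],
)

```text
time_s: 15.93
tcp_pos: [0.5402, 0.0792, 0.1155]
eef_rot: [180.0, -0.0, -157.2]
contact_force: [-0.9, 1.8, -0.1]
gripper_width: 0.0117
gripper_force: 30.0
```

Call:
apply_moves(
  targets=[
    {"dp": [0,0,0],"yaw": 0},
    {"dp": [0,0,0],"yaw": 0},
    {"dp": [0,0,0],"yaw": 0},
    {"dp": [0,0,0],"yaw": 0},
    {"dp": [0,0,0],"yaw": 0},
  ],
  grip=0.3,
)

```text
time_s: 16.35
tcp_pos: [0.5406, 0.0791, 0.1159]
eef_rot: [-180.0, 0.0, -157.3]
contact_force: [-0.1, -0.6, 0.2]
gripper_width: 0.0303
gripper_force: 0.0
```

Call:
apply_moves(
  targets=[
    {"dp": [0,0,0.01],"yaw": 0},
    {"dp": [0,0,0.03],"yaw": 0},
    {"dp": [0,0,0.06],"yaw": 0},
    {"dp": [0,0,0.1],"yaw": 0},
    {"dp": [0,0,0.14],"yaw": 0},
    {"dp": [0,0,0.16],"yaw": 0},
    {"dp": [0,0,0.16],"yaw": 0},
    {"dp": [0,0,0.16],"yaw": 0},
  ],
)

```text
time_s: 17.02
tcp_pos: [0.5409, 0.0794, 0.2781]
eef_rot: [180.0, 0.2, -157.4]
contact_force: [0.2, -0.5, -0.7]
gripper_width: 0.0306
gripper_force: 0.0
```

Run:
```python
from h import *
np.set_printoptions(precision=4,suppress=True)
c=wcap(); P=pts(c); s=get_state(); print(s['tcp_pos'],s['eef_rot'],s['contact_force'],s['gripper_width'])
z=P[...,2]; img=((z>.085)&(z<.101)).astype(np.uint8)
n,l,st,ce=cv2.connectedComponentsWithStats(img)
for i in range(1,n):
    if st[i,4]>40:
        q=P[l==i].mean(0);print('blob',ce[i],st[i,4],q,'ang',np.degrees(np.arctan2(q[1]-.0793,q[0]-.5414)),np.hypot(q[1]-.0793,q[0]-.5414))
k=(z>.112)&(z<.126)&(np.hypot(P[...,0]-.5414,P[...,1]-.0785)<.035)
Q=P[k];w,V=np.linalg.eigh(np.cov(Q[:,:2].T));print('knob',Q.mean(0),np.degrees(np.arctan2(-V[0,1],V[1,1])),k.sum())
cv2.imwrite('pics/w5.png',cv2.cvtColor(c['image'],cv2.COLOR_RGB2BGR))
```

```text
[0.5403 0.0791 0.2765] [ 179.9734    0.0704 -157.3671] [-0.0368  0.1591  0.2289] 0.03060550880297031
blob [234.4451 132.3027] 337 [0.4982 0.0243 0.095 ] ang -128.16994662805067 0.06993494665548124
blob [313.006  132.2448] 335 [0.4715 0.088  0.0951] ang 172.8752198582371 0.07044324888230019
blob [388.0638 183.617 ] 47 [0.4867 0.1714 0.0922] ang 120.68203004383416 0.10711763338736335
blob [199.2642 198.4434] 318 [0.5665 0.0155 0.0945] ang -68.53490885618783 0.06857796938174836
blob [282.1087 198.4348] 46 [0.5375 0.0867 0.0913] ang 117.56917294946847 0.008374728681824413
blob [240.0184 255.5276] 163 [0.6054 0.0709 0.0933] ang -7.446028320506487 0.0645203883961003
blob [307.0245 255.7362] 163 [0.5804 0.1313 0.0933] ang 53.15431684806125 0.0650397462738589
blob [249.3359 347.2829] 661 [0.7033 0.119  0.0866] ang 13.779215366352995 0.1666737659057316
knob [0.5397 0.0789 0.1189] 112.67795936771438 867
```

View pics/w5.png

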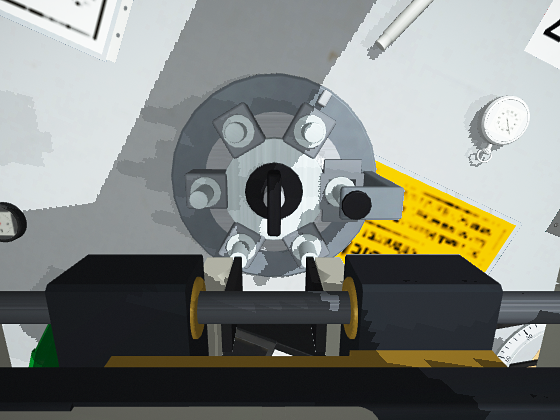

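The rotor is one click on, mid-play: a filled cup stands at the load mark (313,132), our sample is under the head at (340,188), and the arm is clear.

```bash
python3 -c "
from plant import r
print(r.close_job())"
```

```text
the job is handed in; nothing more can be done
None
```

The sample is pressed home in the empty cup and the rotor is turned one click clockwise, so it stands under the reading head; the gripper is released and clear, and the job was handed in at about 17 s (no verdict was shown).

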